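Set the orange flow collar on a heating mixer

TASK

Two heating mixers are bolted to the packing bench; on the one with the orange collar, turn only that large outer collar until its white pointer lines up with the green mark on the white housing, and let go. Leave the small black knob that sits in the middle of the collar set as it is, and leave the blue-collared mixer alone.

Things in the scene. Friction and masses are not known exactly. Their poses are not given: they have to be found in the camera images.
- mixer_grip (a point): Point on the vertical turning axis of the orange-collared mixer, 75 mm above the bench, near half-way up the collar; x axis points to the green mark (10 mm wide, 35 to 49 mm from the axis on the housing top), z up. Bolted down. White housing 130 x 116 mm, flat top 50 mm above the bench with nothing beside the collar; pipe stubs 26 mm up reach 101 mm from the axis along x and -x.
- collar (a joint): Angle (rad) of the orange outer collar from the green mark: 0 is the white pointer over the mark, counter-clockwise from above is positive; starts 0.6 to 1.25 clockwise of it (negative). Stops at -1.7 and 1.7; light friction (0.06 N m), stays where left. Round upright cylinder, 54 mm diameter, 52 to 94 mm above the bench; white stripe (pointer) on its top, side and foot.
- knob_edge (a point): Rim of the small black inner knob of the orange-collared mixer, at the outer end of its yellow line, 14 mm from the turning axis and 110 mm above the bench. The knob is 28 mm in diameter, stands above the collar from 95 to 110 mm above the bench, and turns very easily (0.015 N m), independently of the collar.
- spare: The other mixer, same shape and size but with a blue collar, bolted down too: origin on its turning axis at bench height, x axis towards its own green mark, z up. Not to be touched.

How it is judged:
By the outcome, as a careful person would: the job done as asked, in the order asked, and still so for the second after the job is handed in, with the robot touching nothing.
It also fails if it takes over 32 s, if anything falls off the work surface, if the arm or the gripper's body presses on something with over 40 N, if the wrist force passes 120 N, or if a joint passes its speed limit or range.

ROBOT

A 7-joint arm with a two-finger parallel gripper is mounted at the origin on the work surface. World frame = base frame: x ahead of the robot, y to its left, z up, the work surface at z = 0. Lengths are in m, angles in rad, forces in N, time in s.
With the tool pointing down it reaches from about 0.375 to 0.925 m from the base axis. Payload 3.1 kg.
Tool frame: the origin (TCP) lies on the centre line of the jaws, within the pads' length; the fingertips stand manip.tcp_to_tips ahead of it and the grasp point (between the pads) lies 3 mm ahead of it (manip.tcp_to_tips is the distance from the TCP to the fingertips, in m); z points along the fingers, y is the direction in which the jaws open and shut (so a half turn about z gives the same grasp; the last joint's range is limited). The gripper opens to 85 mm and grips with 20 to 120 N. Pads are 22 mm wide; open, the fingers measure 114 mm over their backs; the gripper's body (76 mm by 85 mm) begins 54 mm behind the grasp point. The pads swing forward as they close: fully open they stand 13 mm farther back than shut.
Start: joints at [-1.323, 0.383, 0.044, 1.598, -0.018, 1.161, -0.05], TCP at [0.22, 0.612, 0.253] pointing down, gripper open.
Joint ranges: [-2.61, 2.61], [-0.41, 2.15], [-1.48, 1.57], [0, 2.5], [-1.57, 4.71], [0.05, 1.97], [-2.85, 2.85]. Speed limits (rad/s): [2.79, 2.79, 3.14, 3.14, 3.14, 3.14, 3.14].

INTERFACE

Orientations are given as a rotation vector (axis times angle).
In Python, from plant import manip gives the robot as it stands.
- The arm moves only by the tool apply_moves, never from a script. Its argument "plan" is a list of rows, each a list of 4 numbers: the shift along the tool's x, y, z in m, then the turn about the tool's z in rad. A call has 1 to 8 rows; each row is the pose to reach, as a shift and turn from the pose commanded when the call began, along the tool's axes at that moment; what a row does not reach only later rows make up. A row lasts 1/8 s, in which the tool goes at most 62.5 mm and 10.7 degrees, less where a joint would pass 70% of its speed; a pose out of reach is approached as far as the arm can. A call with a gripper value outside its range is refused whole. "grip" is the finger opening in m, from 0 to 0.0854, set as the call begins (left out, the last holds). The fingers move at their own pace and stop on an object; "squeeze" is the grip in N (left out, the last holds). Time passes only in rows, so rows that repeat a pose let the fingers close. It gives the time, the measured TCP pose, the force and the opening at its end, in the units of the state.
- manip.sense(): the state, without advancing time (a new reading comes with each control period).
- manip.get_image(name): name is "scene" or "side" or "wrist"; returns a dict with "color" (384x512x3 uint8, red, green, blue), "intrinsics" (3x3 intrinsics, pixels), "R" (3x3) and "t" (3): a world point X has camera coordinates R X + t. Camera axes: x right, y down, z forward; pixel columns grow to the right and rows downward; lengths in m; the calibration is good to about 2 mm. The wrist camera is an equidistant fisheye: a pixel r from the principal point sees the ray r / f radians off the axis. A picture is of the moment at which its call begins. There is no depth.
- manip.close_job(): hands the job in, once; it reports no verdict.
Trained networks look in a picture, given as the dict that the camera call returned (one of the last four; its "shot" number tells which), for a name from the list of things; names that differ only in an ending like _2 or _b are one class to them, and where a whole thing is asked for, a point or a joint stands for the part that bears it (a point fixed in the world has none). Each returns a list of dicts, best first, with "conf" (0 to 1); they miss things now and then, are a little off and sometimes report something else, mostly with a low value. They report only what shows in the picture. A call takes as long as a camera call.
- manip.search_frame(thing, picture): "extent" ([centre column, centre row, width, height] in pixels, round what is visible of it).
- manip.silhouettes(thing, picture): "region" (384x512 bool, what is visible of it) and "extent" ([centre column, centre row, width, height] in pixels, round what is visible of it).
- manip.place_of(thing, picture): "point" ([row, column] in pixels: a listed point, or the origin of a listed thing).
The state is a dict: "t": time; "qpos": joint angles; "dq": joint speeds; "joint_torque": joint torques, N m; "tool_pos": TCP position; "tool_rot": TCP orientation; "force": force on the tool from outside, world axes, zero at the start; "moment": the same for the moment, N m; "width": opening from 0.0 (shut) to 1.0 (fully open).
Only numpy, scipy, OpenCV 4.12 (cv2) and the standard library are available. Lean on these libraries where they do the work, as an engineer would, in place of code of your own. Each camera call takes 0.05 s, during which the arm holds its last target. There are 200 camera calls.

## Working session

There is one attempt and no reset: what is moved stays moved. The work goes in short steps, Python scripts to look and compute and a tool call to move; the robot and the scene stay as the last step left them, time stands still between calls to the robot, and variables do not carry over. Pictures are saved under pics/ and viewed, about 8 in all and at most 12, crops included, and the job is handed in when it is done.

Besides the shell and the picture viewer there is one more tool, called after ">>>" as a command line: name --pt "numbers of a row" for each row, then --argument value for the rest. apply_moves: Moves the arm, as the interface text tells. Its arguments: {"type":"object","properties":{"plan":{"type":"array","items":{"type":"array","items":{"type":"number"}}},"grip":{"type":"number"},"squeeze":{"type":"number"}},"required":["plan"]}

```bash
mkdir -p pics; ls
python3 - <<'E'
from plant import manip
import cv2,numpy as np
print(manip.tcp_to_tips, manip.sense())
ims=[]
for n in ("scene","side"):
    p=manip.get_image(n); ims.append(p["color"])
    print(n,p["intrinsics"].tolist(),p["R"].tolist(),p["t"].tolist())
    for th in ("mixer_grip","knob_edge","spare"):
        print(th,manip.place_of(th,p)[:3])
    print([ (d["conf"],d["extent"]) for d in manip.search_frame("collar",p)[:3]])
cv2.imwrite("pics/a.png",cv2.resize(np.hstack(ims)[:,:,::-1],(800,300)))
cv2.imwrite("pics/s.png",ims[0][:,:,::-1]);cv2.imwrite("pics/d.png",ims[1][:,:,::-1])
E
```

```text
pics
0.022 {'t': 0.0, 'qpos': array([-1.32279758,  0.38387318,  0.04380238,  1.59957271, -0.01792741,
        1.161192  , -0.04990599]), 'dq': array([ 8.30870041e-04,  1.44591839e-03,  1.52563599e-03, -8.69426506e-04,
       -6.30640843e-04,  3.36751148e-04, -1.68772125e-05]), 'joint_torque': array([ 2.17484180e-04, -4.33444834e+01,  1.02485441e+00, -2.49515945e+01,
        1.05978618e-02,  1.13510815e-02,  6.59133974e-06]), 'tool_pos': array([0.21999376, 0.61069968, 0.2518625 ]), 'tool_rot': array([-0.54027383, -3.0944289 ,  0.00413101]), 'force': array([ 1.13862529,  0.10822876, -0.90957228]), 'moment': array([-0.00116527, -0.02971364, -0.00475607]), 'width': 1.0020183183194276}
scene [[437.28333671123397, 0.0, 253.55625928994857], [0.0, 437.28333671123397, 194.05278498071598], [0.0, 0.0, 1.0]] [[0.7379289596548222, 0.6748751893435133, 0.0020806997161127725], [0.5614317209301749, -0.6121697285828727, -0.5568147323303811], [-0.37450670653024826, 0.4120578869713926, -0.8306341099115403]] [-0.3906265952634539, -0.24169762816606713, 1.133900796650118]
mixer_grip [{'point': [169.0, 325.7], 'conf': 0.85}]
knob_edge [{'point': [164.4, 327.7], 'conf': 0.68}, {'point': [166.4, 327.6], 'conf': 0.35}]
spare [{'point': [274.2, 190.2], 'conf': 0.79}]
[(0.89, [325.7, 173.3, 33.6, 31.5])]
side [[426.92441905367576, 0.0, 252.9023482165076], [0.0, 426.92441905367576, 189.57706188612124], [0.0, 0.0, 1.0]] [[0.8537971881081405, -0.5201833826315354, -0.020966878943855932], [-0.37624095452131034, -0.5887013223600386, -0.7154533508150166], [0.3598237147820112, 0.6187406576955772, -0.6983458260739578]] [-0.46014735744355595, 0.29359262549153514, 0.5768451598602887]
mixer_grip [{'point': [152.7, 230.3], 'conf': 0.93}]
knob_edge [{'point': [136.1, 241.9], 'conf': 0.76}]
spare [{'point': [326.3, 300.6], 'conf': 0.92}]
[(0.59, [232.9, 156.2, 33.6, 36.2])]
```

View pics/a.png

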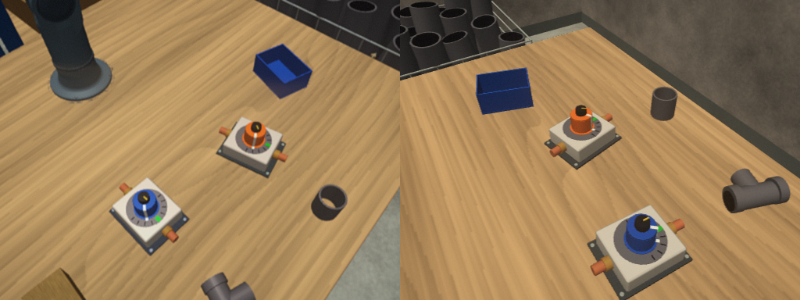

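The orange mixer is at about (255,135) in the left half (scene) and (580,120) in the right half (side). The blue one is nearer the bottom of both views, with pipe pieces and a blue box beside them. Next I triangulate and look at the collar up close.

```bash
cat > h.py <<'E'
import numpy as np, cv2
C={}
def ray(p,uv):
    K,R,t=[np.array(p[k]) for k in("intrinsics","R","t")]
    d=R.T@np.linalg.solve(K,[uv[0],uv[1],1.]); return -R.T@t,d
def atz(p,uv,z):
    o,d=ray(p,uv); return o+d*(z-o[2])/d[2]
def tri(a,b):
    A=[];y=[]
    for o,d in(a,b):
        d=d/np.linalg.norm(d);P=np.eye(3)-np.outer(d,d);A.append(P);y.append(P@o)
    A=np.vstack(A);return np.linalg.lstsq(A,np.hstack(y),rcond=None)[0]
E
python3 - <<'E'
from plant import manip
from h import *
from scipy.spatial.transform import Rotation as Ro
s=manip.get_image("scene");d=manip.get_image("side")
for n in("mixer_grip","knob_edge","spare"):
    a=manip.place_of(n,s)[0]["point"][::-1];b=manip.place_of(n,d)[0]["point"][::-1]
    X=tri(ray(s,a),ray(d,b));print(n,X)
    if n=="mixer_grip":print(atz(s,a,.075),atz(d,b,.075))
for nm,p,(u,v) in(("scene",s,(325,170)),("side",d,(232,155))):
    hsv=cv2.cvtColor(p["color"],cv2.COLOR_RGB2HSV)
    m=cv2.inRange(hsv,(50,120,80),(75,255,255));m[:v-40]=0;m[v+40:]=0;m[:,:u-45]=0;m[:,u+45:]=0
    ys,xs=np.nonzero(m);print(nm,"green",len(xs),xs.mean(),ys.mean(),atz(p,(xs.mean(),ys.mean()),.05))
c=np.hstack([cv2.resize(p["color"][v-40:v+40,u-40:u+40],(400,400),interpolation=cv2.INTER_CUBIC) for p,(u,v) in((s,(325,170)),(d,(232,155)))])
cv2.imwrite("pics/b.png",c[:,:,::-1])
print(Ro.from_rotvec(manip.sense()["tool_rot"]).as_matrix())
E
```

```text
Traceback (most recent call last):
IndexError: list index out of range
```

Run:
```python
from plant import manip
from h import *
from scipy.spatial.transform import Rotation as Ro
s=manip.get_image("scene");d=manip.get_image("side")
P={"mixer_grip":((325.7,169),(230.3,152.7)),"knob_edge":((327.7,164.4),(241.9,136.1)),"spare":((190.2,274.2),(300.6,326.3))}
for n,(a,b) in P.items():
    print(n,tri(ray(s,a),ray(d,b)))
    if n=="mixer_grip":print(atz(s,a,.075),atz(d,b,.075))
for nm,p,(u,v) in(("scene",s,(325,170)),("side",d,(232,155))):
    hsv=cv2.cvtColor(p["color"],cv2.COLOR_RGB2HSV)
    m=cv2.inRange(hsv,(50,120,80),(75,255,255));m[:v-40]=0;m[v+40:]=0;m[:,:u-45]=0;m[:,u+45:]=0
    ys,xs=np.nonzero(m);print(nm,"green",len(xs),xs.mean(),ys.mean(),atz(p,(xs.mean(),ys.mean()),.05))
c=np.hstack([cv2.resize(p["color"][v-40:v+40,u-40:u+40],(400,400),interpolation=cv2.INTER_CUBIC) for p,(u,v) in((s,(325,170)),(d,(232,155)))])
cv2.imwrite("pics/b.png",c[:,:,::-1])
print(Ro.from_rotvec(manip.sense()["tool_rot"]).as_matrix())
```

```text
mixer_grip [0.58641207 0.16220141 0.07124989]
[0.58698196 0.16122566 0.075     ] [0.58433494 0.1560889  0.075     ]
knob_edge [0.60068682 0.13814061 0.12173527]
spare [ 0.51677579 -0.17578186 -0.01122997]
scene green 26 342.11538461538464 184.96153846153845 [0.62938119 0.16836639 0.05      ]
side green 18 248.66666666666666 151.94444444444446 [0.63074332 0.16527665 0.05      ]
[[-9.40804006e-01  3.38951062e-01 -1.64268584e-05]
 [ 3.38951058e-01  9.40804001e-01  1.07490099e-04]
 [ 5.18883373e-05  9.55592148e-05 -9.99999994e-01]]
```

View pics/b.png

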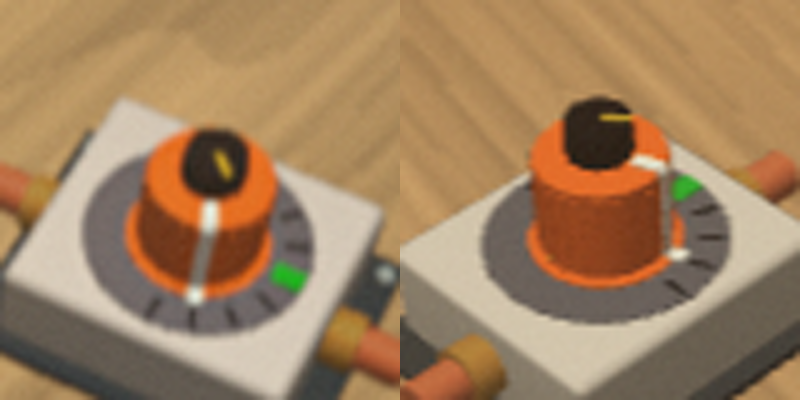

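Axis is at about (0.586, 0.159). The green mark is about 10° off world x, and the pointer is clockwise of it, which fits the description. Moving to hover above.

>>> apply_moves --pt "-0.03 -0.018 0 0" --pt "-0.078 -0.047 0 0" --pt "-0.127 -0.077 0 0" --pt "-0.176 -0.107 0 0" --pt "-0.225 -0.136 0 0" --pt "-0.274 -0.166 0 0" --pt "-0.323 -0.196 0 0" --pt "-0.372 -0.225 0 0" --grip 0.0854

```text
t: 1.75
tool_pos: [0.4951, 0.2723, 0.2537]
tool_rot: [0.54, 3.094, 0.001]
force: [-0.9, 0.7, 0.3]
width: 1.0
```

>>> apply_moves --pt "-0.048 -0.029 0 0" --pt "-0.09 -0.055 0 0" --pt "-0.115 -0.07 0.0 0" --pt "-0.125 -0.076 0.0 0" --pt "-0.125 -0.076 0.0 0" --pt "-0.125 -0.076 0.0 0"

```text
t: 2.5
tool_pos: [0.5848, 0.1622, 0.2531]
tool_rot: [-0.535, -3.094, -0.001]
force: [-0.2, 0.3, 0.4]
width: 0.998
```

Run:
```python
from plant import manip
from h import *
s=manip.sense();print(s["t"],s["qpos"].round(3),s["tool_pos"],s["tool_rot"],s["force"])
w=manip.get_image("wrist");print(w["intrinsics"].tolist(),w["R"].round(3).tolist(),w["t"].tolist())
def fish(X):
    c=w["R"]@X+w["t"];K=w["intrinsics"];th=np.arctan2(np.hypot(*c[:2]),c[2]);e=c[:2]/np.hypot(*c[:2])
    return K[:2,2]+K[0,0]*th*e
for n in("mixer_grip","knob_edge"):print(n,manip.place_of(n,w)[:2])
print("pred axis .075",fish(np.array([.586,.159,.075])))
cv2.imwrite("pics/c.png",cv2.resize(w["color"],(768,576),interpolation=cv2.INTER_CUBIC)[:,:,::-1])
```

```text
2.5 [-0.626  0.311  0.35   1.72  -0.118  1.132  0.987] [0.58481033 0.16224512 0.25307921] [-5.35207115e-01 -3.09444352e+00 -1.45633676e-03] [-0.19245184  0.3072245   0.39448468]
[[297.3186396354542, 0.0, 250.65086852485712], [0.0, 297.3186396354542, 188.4636651240118], [0.0, 0.0, 1.0]] [[0.336, 0.942, 0.0], [0.9, -0.321, 0.295], [0.278, -0.099, -0.955]] [-0.3494878644330473, -0.5115049259192788, 0.23326489870333467]
mixer_grip [{'point': [174.2, 245.6], 'conf': 0.64}]
knob_edge [{'point': [200.1, 241.5], 'conf': 0.72}]
pred axis .075 [247.94735278 175.84729376]
```

View pics/c.png

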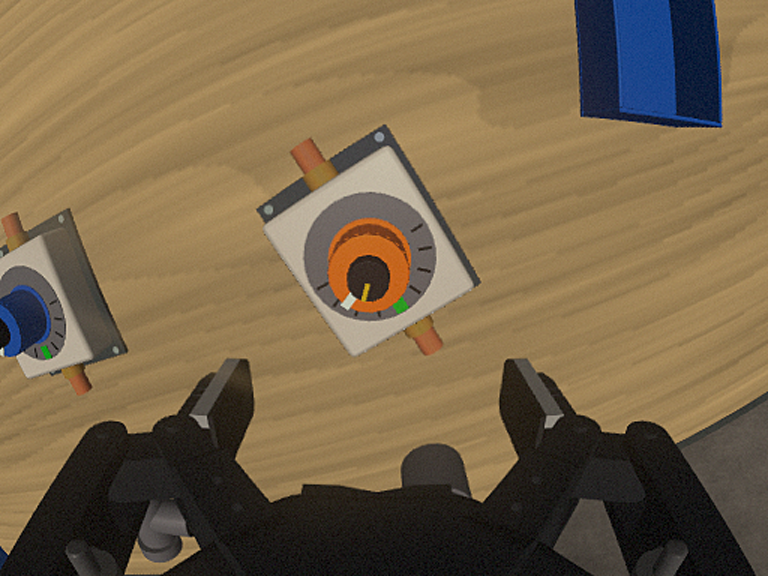

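The wrist view shows the mixer with its knob at (368,278), the white pointer at (349,299) and the green mark at (401,306). Computing the angles and centre.

```bash
cat >> h.py <<'E'
def fray(w,uv):
    K=w["intrinsics"];q=(np.array(uv)-K[:2,2])/K[0,0];th=np.hypot(*q)
    d=np.r_[np.sin(th)*q/th,np.cos(th)];return -w["R"].T@w["t"],w["R"].T@d
def fatz(w,uv,z):
    o,d=fray(w,uv);return o+d*(z-o[2])/d[2]
def blob(m,near):
    n,l,st,c=cv2.connectedComponentsWithStats(m);ok=[i for i in range(1,n) if st[i,4]>8]
    i=min(ok,key=lambda i:np.hypot(*(c[i]-near)));return c[i],st[i]
def meas(w,kn,gr,pt):
    h=cv2.cvtColor(w["color"],cv2.COLOR_RGB2HSV)
    k,ks=blob(cv2.inRange(h,(0,0,0),(180,255,60)),kn);kc=ks[:2]+ks[2:4]/2-.5
    g,gs=blob(cv2.inRange(h,(50,120,80),(75,255,255)),gr)
    p,ps=blob(cv2.inRange(h,(0,0,165),(180,60,255)),pt)
    y,ys=blob(cv2.inRange(h,(20,120,120),(35,255,255)),kn)
    K,G,P,Y=fatz(w,kc,.11),fatz(w,g,.05),fatz(w,p,.094),fatz(w,y,.11)
    print("px",kc,ks,g,gs,p,ps,y,ys);print("knob",K,"green",G,"ptr",P,"yel",Y)
    a=lambda V:np.arctan2(*(V-K)[1::-1]);print("rG",np.hypot(*(G-K)[:2]),"rP",np.hypot(*(P-K)[:2]),"aG",a(G),"aP",a(P),"collar",a(P)-a(G),"yellow",a(Y)-a(G))
E
python3 - <<'E'
from plant import manip
from h import *
w=manip.get_image("wrist")
meas(w,(245,185),(267,204),(232,200))
s=manip.get_image("scene");d=manip.get_image("side")
print("ptr scene top/foot",atz(s,(327,171.5),.094),atz(s,(324,189.5),.053),"side foot",atz(d,(192+276/5,115+255/5),.053))
E
```

```text
px [245.5 184. ] [232 169  28  31 591] [267.28358209 203.05970149] [262 197  11  12  67] [232.38181818 200.25454545] [228 195  10  11  55] [243.51282051 194.23076923] [241 189   6  12  39]
knob [0.58433242 0.15709792 0.11      ] green [0.63072448 0.16609685 0.05      ] ptr [0.60016676 0.13710001 0.094     ] yel [0.59308647 0.15194286 0.11      ]
rG 0.04725678766934525 rP 0.025507695097983632 aG 0.1915962403205839 aP -0.9010755789818806 collar -1.0926718193024645 yellow -0.7237967541181953
ptr scene top/foot [0.5995866  0.14462479 0.094     ] [0.60914184 0.13120175 0.053     ] side foot [0.60424691 0.12650483 0.053     ]
```

Collar is at about −1.09 rad, within the stated range. Green radius reads 46 mm where 42 is expected, so the centre is good to about 2–3 mm. Lowering to take a closer look.

>>> apply_moves --pt "-0.003 -0.003 0.03 0" --pt "-0.003 -0.003 0.06 0" --pt "-0.003 -0.003 0.075 0" --pt "-0.003 -0.003 0.08 0" --pt "-0.003 -0.003 0.08 0" --pt "-0.003 -0.003 0.08 0"

```text
t: 3.55
tool_pos: [0.5886, 0.1563, 0.1746]
tool_rot: [0.54, 3.093, 0.002]
force: [0.3, 0.7, -0.2]
width: 1.0
```

Run:
```python
from plant import manip
from h import *
s=manip.sense();print(s["t"],s["qpos"].round(3),s["tool_pos"],s["tool_rot"],s["force"])
w=manip.get_image("wrist")
def fish(X):
    c=w["R"]@X+w["t"];K=w["intrinsics"];th=np.arctan2(np.hypot(*c[:2]),c[2]);e=c[:2]/np.hypot(*c[:2])
    return K[:2,2]+K[0,0]*th*e
im=w["color"].copy()
im=cv2.resize(im,None,fx=2,fy=2,interpolation=cv2.INTER_CUBIC)
A=np.array([.587,.1585])
for r,z,c in((.014,.11,(255,0,255)),(.027,.094,(0,255,255)),(.042,.05,(255,255,0))):
    for t in np.linspace(0,6.28,48):
        q=fish(np.r_[A+r*np.array([np.cos(t),np.sin(t)]),z]);cv2.circle(im,tuple(int(v*2+.5) for v in q),1,c,-1)
c0=fish(np.r_[A,.094])*2;x,y=int(max(0,c0[0]-250)),int(max(0,c0[1]-250));print(x,y)
cv2.imwrite("pics/d2.png",im[y:y+500,x:x+500,::-1])
for z in(.05,.094,.11):print(z,fish(np.r_[A,z]))
```

```text
3.55 [-0.602  0.397  0.338  1.785 -0.155  0.983  1.023] [0.58862948 0.15634378 0.17456623] [5.40019848e-01 3.09274579e+00 1.91000570e-03] [ 0.32834028  0.73468432 -0.17018045]
254 157
0.05 [252.07828886 186.14895215]
0.094 [252.41659685 203.89796848]
0.11 [252.57322454 212.17812053]
```

View pics/d2.png

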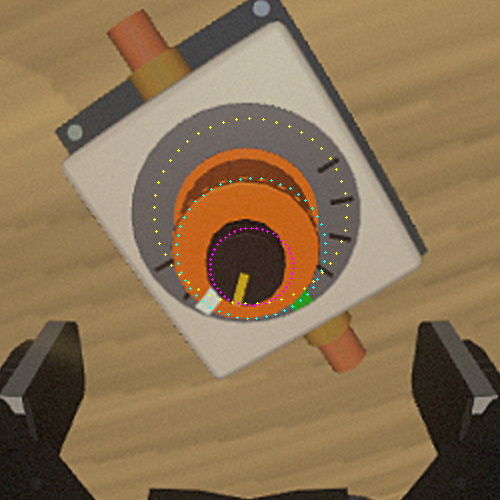

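The overlay shows the true collar centre about 5 px left of the drawn circles (246 vs 251), so the offset is 1–2 mm, well within the jaw clearance. Descending and closing gently.

>>> apply_moves --pt "0.0015 -0.0005 0.02 0" --pt "0.0015 -0.0005 0.04 0" --pt "0.0015 -0.0005 0.06 0" --pt "0.0015 -0.0005 0.08 0" --pt "0.0015 -0.0005 0.091 0" --pt "0.0015 -0.0005 0.091 0" --pt "0.0015 -0.0005 0.091 0"

```text
t: 4.47
tool_pos: [0.5868, 0.1562, 0.0828]
tool_rot: [0.54, 3.094, 0.001]
force: [-0.3, 0.0, -0.0]
width: 0.997
```

>>> apply_moves --pt "0 0 0 0" --pt "0 0 0 0" --pt "0 0 0 0" --pt "0 0 0 0" --pt "0 0 0 0" --pt "0 0 0 0" --grip 0.045 --squeeze 20

```text
t: 5.22
tool_pos: [0.5867, 0.1563, 0.0832]
tool_rot: [0.54, 3.094, 0.001]
force: [-1.7, 0.0, 5.0]
width: 0.618
```

Run:
```python
from plant import manip
from h import *
s=manip.sense();print(s["t"],s["qpos"].round(3),s["tool_pos"],s["force"],s["moment"],s["width"])
w=manip.get_image("wrist");d=manip.get_image("side")
c=[cv2.resize(w["color"],(400,300)),cv2.resize(d["color"][105:195,172:292],(400,300),interpolation=cv2.INTER_CUBIC)]
cv2.imwrite("pics/e.png",np.hstack(c)[:,:,::-1])
```

```text
5.225 [-0.574  0.517  0.306  1.836 -0.205  0.818  1.06 ] [0.58666598 0.15630185 0.08316253] [-1.73978693  0.02722463  5.03138905] [-0.08253002  0.2369652  -0.05904858] 0.6175786137710874
```

View pics/e.png

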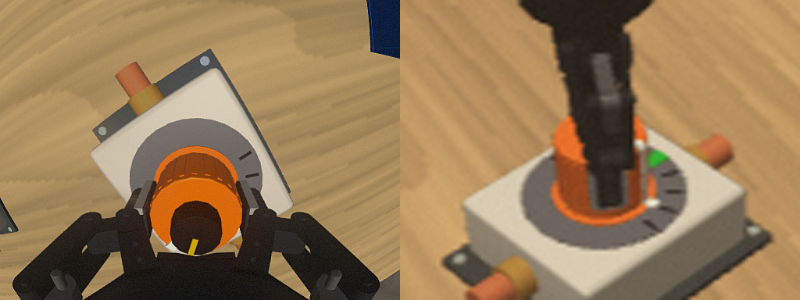

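Gripped at about 53 mm with small forces, and the pads are on the collar below the knob. The centre corrected from the close view puts the collar at about −1.16, against −1.09 before. Turning counter-clockwise (negative about tool z) by 1.13, then looking.

>>> apply_moves --pt "0 0 0 -0.12" --pt "0 0 0 -0.27" --pt "0 0 0 -0.42" --pt "0 0 0 -0.57" --pt "0 0 0 -0.72" --pt "0 0 0 -0.87" --pt "0 0 0 -1.02" --pt "0 0 0 -1.13"

```text
t: 6.32
tool_pos: [0.5869, 0.1548, 0.0831]
tool_rot: [-1.204, 2.901, -0.002]
force: [-0.2, -0.8, 4.4]
width: 0.622
```

>>> apply_moves --pt "0 0 0 0" --pt "0 0 0 0" --pt "0 0 0 0"

```text
t: 6.7
tool_pos: [0.5869, 0.1549, 0.0832]
tool_rot: [-1.199, 2.903, -0.002]
force: [-0.7, -2.7, 5.6]
width: 0.616
```

Run:
```python
from plant import manip
from h import *
from scipy.spatial.transform import Rotation as Ro
s=manip.sense();M=Ro.from_rotvec(s["tool_rot"]).as_matrix();print(s["t"],s["qpos"].round(3),s["tool_pos"],s["force"],s["moment"],s["width"],"tool y ang",np.arctan2(M[1,1],M[0,1]))
w=manip.get_image("wrist");d=manip.get_image("side");c=manip.get_image("scene")
L=[cv2.resize(p["color"][v-30:v+30,u-40:u+40],(400,300),interpolation=cv2.INTER_CUBIC) for p,(u,v) in((c,(325,170)),(d,(232,150)))]
cv2.imwrite("pics/f.png",np.vstack([np.hstack(L),np.hstack([cv2.resize(w["color"],(400,300)),L[0]*0])])[:,:,::-1])
```

```text
6.7 [-0.369  0.501  0.053  1.826 -0.033  0.815  2.054] [0.58694032 0.15488426 0.08316191] [-0.65100447 -2.72441106  5.58070239] [-0.28231656  0.21629408  0.0570669 ] 0.6158596035714109 tool y ang 2.354256662216451
```

View pics/f.png

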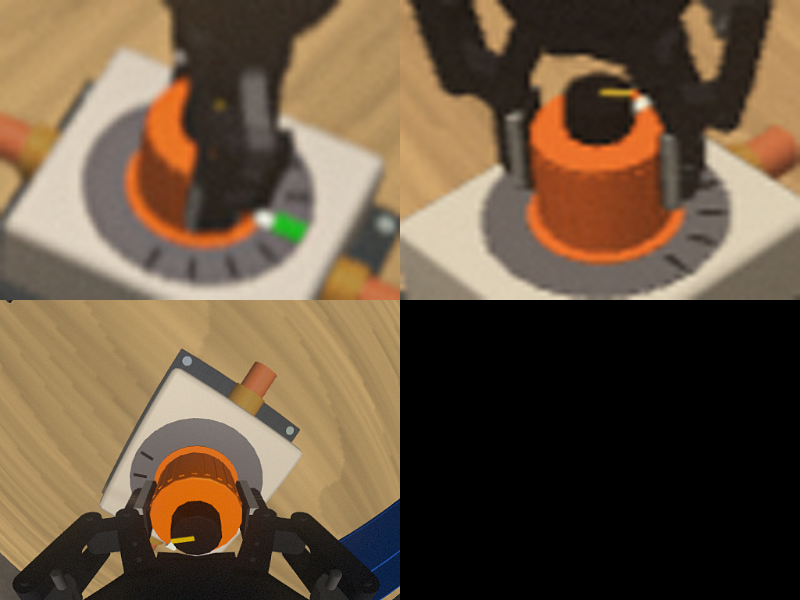

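The pointer foot (265,218, top-left) now touches the green mark (288,227), and the knob's yellow line is unchanged. Releasing, rising and measuring.

>>> apply_moves --pt "0 0 0 0" --pt "0 0 0 0" --pt "0 0 0 0" --pt "0 0 0 0" --pt "0 0 0 0" --grip 0.0854

```text
t: 7.48
tool_pos: [0.586, 0.1562, 0.0822]
tool_rot: [1.201, -2.903, -0.0]
force: [-0.4, -0.3, -0.1]
width: 0.999
```

>>> apply_moves --pt "0 0 -0.02 0" --pt "0 0 -0.06 0" --pt "0 0 -0.11 0" --pt "0 0 -0.15 0" --pt "0 0 -0.17 0" --pt "0 0 -0.17 0" --pt "0 0 -0.17 0"

```text
t: 8.35
tool_pos: [0.5855, 0.1559, 0.2518]
tool_rot: [1.2, -2.902, -0.0]
force: [0.3, 0.0, -0.9]
width: 0.998
```

Run:
```python
from plant import manip
from h import *
s=manip.sense();print(s["t"],s["tool_pos"],s["force"],s["width"])
w=manip.get_image("wrist");c=manip.get_image("scene");d=manip.get_image("side")
im=w["color"]
L=[cv2.resize(p["color"][v-30:v+30,u-40:u+40],(400,300),interpolation=cv2.INTER_CUBIC) for p,(u,v) in((c,(325,170)),(d,(232,150)))]
b=cv2.resize(im[140:260,180:340],(400,300),interpolation=cv2.INTER_CUBIC)
cv2.imwrite("pics/g.png",np.vstack([np.hstack(L),np.hstack([b,cv2.resize(im,(400,300))])])[:,:,::-1])
```

```text
8.35 [0.58546523 0.15592562 0.25181293] [ 0.31560497  0.04664054 -0.91735259] 0.9977621008427602
```

View pics/g.png

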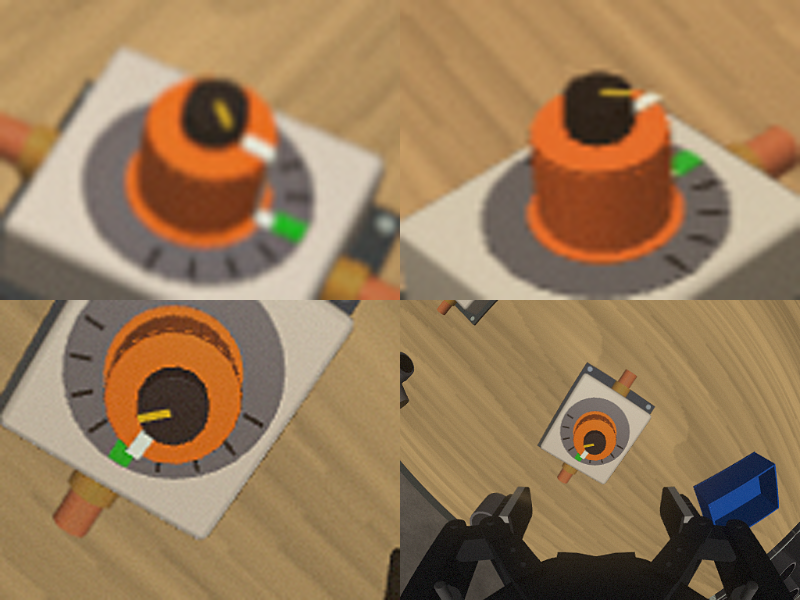

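The pointer and the green mark look aligned in all three views, and the knob is unchanged. Next I put a number on the residual angle.

Run:
```python
from plant import manip
from h import *
from scipy.optimize import least_squares
w=manip.get_image("wrist");c=manip.get_image("scene")
def fish(X):
    q=w["R"]@X+w["t"];K=w["intrinsics"];th=np.arctan2(np.hypot(*q[:2]),q[2])
    return K[:2,2]+K[0,0]*th*q[:2]/np.hypot(*q[:2])
def pin(X):
    q=c["intrinsics"]@(c["R"]@X+c["t"]);return q[:2]/q[2]
def hsv(p):return cv2.cvtColor(p["color"],cv2.COLOR_RGB2HSV)
W=lambda h:cv2.inRange(h,(0,0,150),(180,70,255));G=lambda h:cv2.inRange(h,(50,120,80),(75,255,255))
def crop(m,u,v,r):
    z=np.zeros_like(m);z[v-r:v+r,u-r:u+r]=m[v-r:v+r,u-r:u+r];return z
# wrist: knob yellow not used; pointer top vs axis from orange top-disc fit
h=hsv(w);gw=blob(G(h),(229,201))[0];pw=blob(crop(W(h),235,198,10),(235,198))[0]
h=hsv(c);gs=blob(G(h),(342,185))[0];fs=blob(crop(W(h),337,183,5),(337,183))[0];ps=blob(crop(W(h),336,169,7),(336,169))[0]
print("wrist g,p",gw,pw,"scene g,foot,top",gs,fs,ps)
for A in((.586,.1565),(.5875,.1565),(.586,.158),(.5862,.155)):
    A=np.array(A);a=lambda X:np.degrees(np.arctan2(X[1]-A[1],X[0]-A[0]))
    g,f,p=atz(c,gs,.05),atz(c,fs,.053),atz(c,ps,.094);g2,p2=fatz(w,gw,.05),fatz(w,pw,.094)
    print(A,"scene g/foot/top",a(g),a(f),a(p),"wrist g/top",a(g2),a(p2), "r",[round(float(np.hypot(*(X[:2]-A))),4) for X in(g,f,p,g2,p2)])
# knob & collar-top outlines in wrist: fit the axis with a circle on orange+dark+white top
o=cv2.inRange(hsv(w),(5,180,190),(18,255,255));
cs=max(cv2.findContours(crop(o,246,200,30),cv2.RETR_EXTERNAL,cv2.CHAIN_APPROX_NONE)[0],key=len)[:,0]
print("orange bbox",cs.min(0),cs.max(0),"pred ax .094",fish(np.r_[.586,.1565,.094]), "r px",np.hypot(*(fish(np.r_[.613,.1565,.094])-fish(np.r_[.559,.1565,.094])))/2)
```

```text
wrist g,p [227.29824561 202.36842105] [234.86206897 198.84482759] scene g,foot,top [342.26086957 185.04347826] [337.38461538 183.38461538] [336.66666667 169.53333333]
[0.586  0.1565] scene g/foot/top 15.224490083488257 10.452941542442163 12.357698392657705 wrist g/top 11.366377100383282 7.9862033001057835 r [0.0453, 0.035, 0.0257, 0.0464, 0.024]
[0.5875 0.1565] scene g/foot/top 15.738844671656373 10.917399015365811 13.116307217298118 wrist g/top 11.743019974171116 8.516195667439058 r [0.0439, 0.0336, 0.0242, 0.045, 0.0225]
[0.586 0.158] scene g/foot/top 13.379444558908176 8.02390970402205 9.054681432492073 wrist g/top 9.541060490288706 4.415688694716881 r [0.045, 0.0348, 0.0254, 0.0462, 0.0239]
[0.5862 0.155 ] scene g/foot/top 17.111475143193783 12.917049316966077 15.698343200826704 wrist g/top 13.224681311051551 11.590302447058809 r [0.0455, 0.0352, 0.0259, 0.0466, 0.0241]
orange bbox [237 170] [275 205] pred ax .094 [249.43496559 180.11422403] r px 27.288798089004235
```

Scene and wrist both suggest the pointer is about 3–5° short, but that depends on the assumed axis. I'll fit the axis per camera from the dial rim and the collar-top rim.

```bash
cat > fit.py <<'E'
from plant import manip
from h import *
from scipy.optimize import least_squares
def hsv(p):return cv2.cvtColor(p["color"],cv2.COLOR_RGB2HSV)
def circ(P,R=None):
    P=P[:,:2];f=lambda q:np.hypot(P[:,0]-q[0],P[:,1]-q[1])-(q[2] if R is None else R)
    x0=np.r_[.586,.157,.04] if R is None else np.r_[.586,.157]
    s=least_squares(f,x0,loss="cauchy",f_scale=.0004);r=f(s.x);return s.x,(abs(r)<.001).mean(),len(r)
def disc(p,at,uv,r):
    h=hsv(p);m=cv2.inRange(h,(0,0,60),(180,70,140))|cv2.inRange(h,(50,120,80),(75,255,255));z=np.zeros_like(m)
    cv2.circle(z,uv,r,255,-1);m=cv2.morphologyEx(m&z,cv2.MORPH_CLOSE,np.ones((3,3)))
    k=max(cv2.findContours(m,cv2.RETR_EXTERNAL,cv2.CHAIN_APPROX_NONE)[0],key=len)[:,0].astype(float)
    return circ(np.array([at(p,q,.05) for q in k]))
def top(p,at,uv,r):
    h=hsv(p);m=cv2.inRange(h,(3,180,175),(20,255,255));z=np.zeros_like(m);cv2.circle(z,uv,r,255,-1)
    k=max(cv2.findContours(m&z,cv2.RETR_EXTERNAL,cv2.CHAIN_APPROX_NONE)[0],key=len)[:,0].astype(float)
    P=np.array([at(p,q,.094) for q in k]);return circ(P,.0268)
E
python3 - <<'E'
from fit import *
w=manip.get_image("wrist");c=manip.get_image("scene");d=manip.get_image("side")
a=lambda X,A:np.degrees(np.arctan2(X[1]-A[1],X[0]-A[0]))
for n,p,at,dc,tc,g,pt,ft in(("wrist",w,fatz,(251,171,),(249,185),(227.3,202.4),(234.86,198.84),None),("scene",c,atz,(325,174),(328,167),(342.26,185.04),(336.67,169.53),(337.38,183.38)),("side",d,atz,(232,162),(232,146),None,None,None)):
    D=disc(p,at,dc,36);T=top(p,at,tc,30);print(n,"dial",D,"top",T)
    if g:
        print(" green",a(at(p,g,.05),D[0]),"foot",a(at(p,ft,.053),D[0]) if ft else "","top",a(at(p,pt,.094),T[0]),"rG",np.hypot(*(at(p,g,.05)[:2]-D[0][:2])),"rP",np.hypot(*(at(p,pt,.094)[:2]-T[0])))
E
```

```text
wrist dial (array([0.58716454, 0.15973937, 0.04017726]), np.float64(0.5669515669515669), 351) top (array([0.58607204, 0.15527704]), np.float64(0.30833333333333335), 240)
 green 7.769122922791483 foot  top 11.06955032332443 rG 0.04534334586550295 rP 0.0246608201532622
scene dial (array([0.58603228, 0.15193402, 0.04117938]), np.float64(0.22435897435897437), 156) top (array([0.60392977, 0.12948669]), np.float64(0.45454545454545453), 66)
 green 20.658043763527896 foot 17.614234655889458 top 77.54508835539524 rG 0.04669723084782013 rP 0.033311003757374266
side dial (array([0.56856667, 0.12300518, 0.06031595]), np.float64(0.21518987341772153), 158) top (array([0.56511868, 0.11110886]), np.float64(0.40789473684210525), 76)
```

Those fits are unreliable because the collar occludes the rim. Instead I'll put the wrist camera straight above the axis, where parallax vanishes.

Run:
```python
from plant import manip
import numpy as np
from scipy.spatial.transform import Rotation as Ro
w=manip.get_image("wrist");s=manip.sense();M=Ro.from_rotvec(s["tool_rot"]).as_matrix()
c=-w["R"].T@w["t"];print(c,s["tool_pos"],"shift tool",M.T@(np.r_[.5865,.157,c[2]]-c))
```

```text
[0.53153235 0.10314067 0.37252867] [0.58598761 0.15607243 0.25182813] shift tool [-7.69531330e-02 -6.94177528e-04 -5.23752671e-05]
```

>>> apply_moves --pt "-0.02 -0.001 0 0" --pt "-0.05 -0.001 0.02 0" --pt "-0.07 -0.001 0.05 0" --pt "-0.077 -0.001 0.06 0" --pt "-0.077 -0.001 0.06 0" --pt "-0.077 -0.001 0.06 0"

```text
t: 9.55
tool_pos: [0.6418, 0.2089, 0.1936]
tool_rot: [-1.198, 2.902, -0.001]
force: [0.4, 0.1, -0.0]
width: 1.0
```

Run:
```python
from plant import manip
from h import *
w=manip.get_image("wrist");c=-w["R"].T@w["t"];print(c)
# rectify to a world-aligned nadir view: rows of output = plane z=.05, 0.25 mm/px, centred under estimated axis
def fish(X):
    q=X@w["R"].T+w["t"];K=w["intrinsics"];rr=np.hypot(q[:,0],q[:,1]);th=np.arctan2(rr,q[:,2])
    return K[:2,2]+K[0,0]*(th/rr)[:,None]*q[:,:2]
N=600;u,v=np.meshgrid(np.arange(N),np.arange(N))
X=np.stack([.5865+(u-300)*.00025,.157-(v-300)*.00025,np.full(u.shape,.05)],-1).reshape(-1,3)
m=fish(X).astype(np.float32).reshape(N,N,2)
im=cv2.remap(w["color"],m[...,0],m[...,1],cv2.INTER_CUBIC)
cv2.imwrite("pics/h.png",im[:,:,::-1])
```

```text
[0.58712748 0.15604157 0.31437939]
```

View pics/h.png

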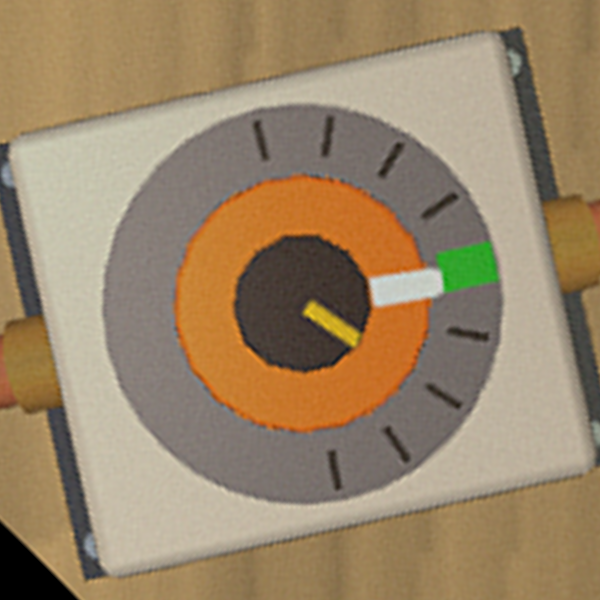

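Overhead, the green mark is at (469,266) → 12.5° and the pointer at (406,287) → 8.7°, about the centre (302,303). It is about 0.066 rad short. Regrasping to add that turn.

>>> apply_moves --pt "0.03 0.001 0 0" --pt "0.065 0.001 0 0" --pt "0.077 0.001 0.01 0" --pt "0.077 0.001 0.03 0" --pt "0.077 0.001 0.06 0" --pt "0.077 0.001 0.09 0" --pt "0.077 0.001 0.11 0" --pt "0.077 0.001 0.11 0"

```text
t: 10.6
tool_pos: [0.5845, 0.1564, 0.0796]
tool_rot: [1.2, -2.898, -0.001]
force: [0.2, 0.4, 0.2]
width: 1.003
```

>>> apply_moves --pt "0 0 0 0" --pt "0 0 0 0" --pt "0 0 0 0" --pt "0 0 0 0" --pt "0 0 0 0" --pt "0 0 0 0" --grip 0.045 --squeeze 20

```text
t: 11.35
tool_pos: [0.5881, 0.156, 0.084]
tool_rot: [-1.198, 2.9, -0.002]
force: [2.1, -1.0, 6.5]
width: 0.623
```

>>> apply_moves --pt "0 0 0 -0.03" --pt "0 0 0 -0.066" --pt "0 0 0 -0.066" --pt "0 0 0 -0.066"

```text
t: 11.85
tool_pos: [0.5881, 0.156, 0.0841]
tool_rot: [-1.293, 2.858, -0.002]
force: [1.7, -1.3, 5.7]
width: 0.619
```

>>> apply_moves --pt "0 0 0 0" --pt "0 0 0 0" --pt "0 0 0 0" --pt "0 0 0 0" --pt "0 0 0 0" --grip 0.0854

```text
t: 12.48
tool_pos: [0.5859, 0.1561, 0.0821]
tool_rot: [1.296, -2.862, -0.0]
force: [0.4, -0.2, 0.2]
width: 1.001
```

>>> apply_moves --pt "0 0 -0.02 0" --pt "0 0 -0.06 0" --pt "0 0 -0.1 0" --pt "-0.03 0 -0.11 0" --pt "-0.065 0 -0.11 0" --pt "-0.077 0 -0.11 0" --pt "-0.077 0 -0.11 0" --pt "-0.077 0 -0.11 0"

```text
t: 13.48
tool_pos: [0.6363, 0.2123, 0.192]
tool_rot: [1.293, -2.861, 0.001]
force: [-0.4, 0.8, 0.3]
width: 1.006
```

Run:
```python
from plant import manip
from h import *
w=manip.get_image("wrist");c=-w["R"].T@w["t"];print(c,manip.sense()["t"])
def fish(X):
    q=X@w["R"].T+w["t"];K=w["intrinsics"];rr=np.hypot(q[:,0],q[:,1]);th=np.arctan2(rr,q[:,2])
    return K[:2,2]+K[0,0]*(th/rr)[:,None]*q[:,:2]
N=600;u,v=np.meshgrid(np.arange(N),np.arange(N))
X=np.stack([.5865+(u-300)*.00025,.157-(v-300)*.00025,np.full(u.shape,.05)],-1).reshape(-1,3)
m=fish(X).astype(np.float32).reshape(N,N,2)
im=cv2.remap(w["color"],m[...,0],m[...,1],cv2.INTER_CUBIC)
cv2.imwrite("pics/i.png",im[:,:,::-1])
for n,f in(("before",cv2.imread("pics/h.png")),("after",im[:,:,::-1].copy())):
    h=cv2.cvtColor(f,cv2.COLOR_BGR2HSV)
    o=cv2.inRange(h,(3,150,120),(18,255,255));o[:,:150]=0;o[:,450:]=0
    k,_=cv2.minEnclosingCircle(np.vstack([q for q in cv2.findContours(o,0,2)[0] if len(q)>20]))
    g=blob(cv2.inRange(h,(50,120,80),(75,255,255)),(469,266))[0]
    z=np.zeros((N,N),np.uint8);z[230:320,355:450]=255
    p=blob(cv2.inRange(h,(0,0,190),(180,60,255))&z,(406,287))[0]
    y=blob(cv2.inRange(h,(20,120,120),(35,255,255)),(333,325))[0]
    a=lambda q:np.degrees(np.arctan2(k[1]-q[1],q[0]-k[0]));print(n,k,g,p,"green",a(g),"ptr",a(p),"yellow",a(y))
```

```text
[0.58554053 0.15614519 0.31302945] 13.525
before (302.1328430175781, 303.7066650390625) [467.34585433 266.39761796] [405.37354497 286.53597884] green 12.725307076793387 ptr 9.442829433154838 yellow -33.356697185871994
after (303.4565734863281, 303.13787841796875) [467.59843606 266.48022079] [405.2803838  279.63166311] green 12.58922956488287 ptr 12.999111269250712 yellow -34.01590936478479
```

View pics/i.png

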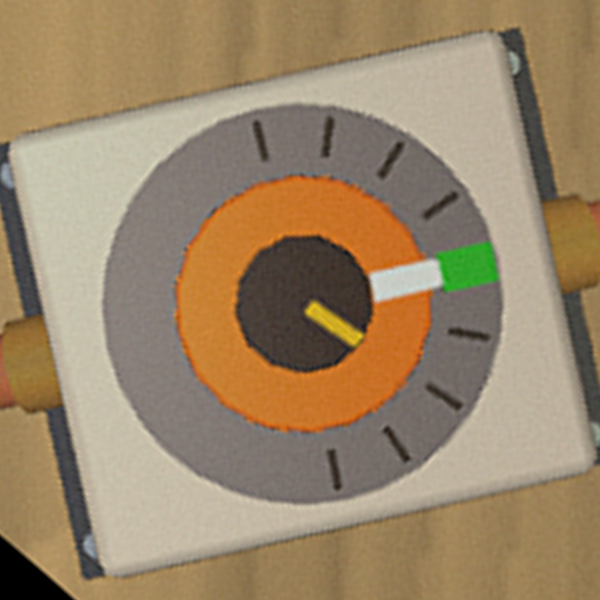

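The pointer at 13.0° now lines up with the green mark at 12.6°, the knob's yellow line has not moved, and the arm is clear. Handing in.

```bash
python3 -c "
from plant import manip
print(manip.close_job())"
```

```text
the job is handed in; nothing more can be done
None
```

I turned the orange collar to its green mark, let go, and handed the job in at about 13.5 s of the 32 s allowed.

- **Turning:** I gripped only the collar, at 20 N, and turned it about 1.13 rad counter-clockwise. An overhead look showed it still 3–4° short, so I regripped and added 0.066 rad.
- **Pointer:** In the last overhead picture the pointer is at 13.0° and the green mark at 12.6°, within 0.5° of each other.
- **Black knob:** Its yellow line read −33.4° before the second turn and −34.0° after, which is within measuring noise. For the first turn I only compared camera views by eye, and they looked the same.
- **Blue mixer:** The arm never went near it.
- **Robot:** The gripper is open and raised clear. The highest wrist force reported was about 7 N.
- **Checks that disagreed:** The early pointer estimates differed (−1.09 against −1.16 rad), and the automatic fits to the dial and collar rims were unusable because the collar hid part of the dial. I relied on the overhead view instead.

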